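Open the drilling fixture's guard and close up the work

TASK

Pull out the black spring plunger knob on the yellow guard plate of the sloped drilling fixture, slide the guard all the way to the left and let the plunger drop home in the second hole, so that the guard is locked open. Then push the loose pine block in the nest along until it butts flush against the fixed pine block, leaving no gap.

Things in the scene. Friction and masses are not known exactly. Their poses are not given: they have to be found in the camera images.
- fixture: Grey metal drilling fixture fixed on a raised plywood platform (top 205 mm above the bench), base plate 190 x 220 mm; origin in the middle of its underside; x towards its back (away from the robot), y to its left, z up. It stands at any yaw up to 0.2 rad. Its work deck slopes at 30 degrees with the low edge at the front: up-slope is (cos 30, 0, sin 30) and the deck's outward normal is (-sin 30, 0, cos 30) in this frame.
- deck (a point): middle of the sloping deck floor, 62 mm above the fixture's origin (axes as the fixture's). Rails 44 mm high above the floor run along y at both edges of the deck (gib strips on them reach 57 mm); between them is an 87 mm wide channel. Its right part, from 97 mm right to 43 mm left of this point, is the nest for the blocks, most of it under the shut guard.
- nest_lip (a point): middle of the top of the low lip, 10 mm high above the deck floor and 8 mm thick, that ends the nest on its right; fingertips can go down between this lip and the loose block (at least 24 mm of room, and more above the lip) once the guard is open. The left end of the nest, behind the fixed block, is a 30 mm high wall.
- guard (a joint): yellow guard plate's slide along the fixture's +y (left), m: 0 = shut and locked over the nest, 0.100 = at the second index hole, fully open (end stop at 0.101). Friction about 2 N. It moves only while the plunger is pulled clear of its hole.
- guard_middle (a point): middle of the top face of the yellow guard plate (134 mm up the slope x 104 mm along y x 6 mm), 52 mm out from the deck floor; axes: x up the slope, y along its opening travel (left), z the outward normal. A fold along its upper edge stands 10 mm higher.
- plunger (a joint): spring index plunger on the guard: how far it is pulled out along the deck's outward normal, m. 0 = home in a hole, 0.015 = fully out. The pin (8 mm, in a 12 mm hole) is free when pulled at least 0.011. The spring takes 3 N at the start and 9 N fully out, and pushes the pin home by itself at either hole (guard at 0 or 0.100); between them the pin rides on the rail.
- knob (a point): middle of the plunger's black knob, a cylinder 28 mm in diameter and 29 mm high; z axis = pulling direction (outward normal, 30 degrees from vertical), x up the slope, y along the guard's opening travel (left). It moves with guard and plunger. With the plunger home the knob's underside is 24 mm above the guard's top face, its collar below is 22 mm across, and all sides are free.
- block: loose pine block, 45 x 80 x 38 mm, about 0.12 kg, in the nest under the guard; origin in the middle of its underside, on the deck floor. x axis (45 mm) along the fixture's +y, towards the fixed block; y axis (80 mm) down the slope; z axis (38 mm) the outward normal. Starts 12 to 26 mm right of the fixed block and slides easily along the channel.
- fixed_block: pine block just like the loose one, fixed at the left end of the nest; same origin and axes as the loose block. The blocks touch when the loose block's origin is 45 mm from this origin on its -x side.

How it is judged:
On the way, in this order (a step that is already met when the one before it is completed fails the run):
1. the plunger is pulled clear of its hole (value of joint plunger above 0.009 m), for 0.1 s.
2. the guard is fully open with the plunger home in the second hole (value of joint guard above 0.096 m and value of joint plunger below 0.003 m), for 0.2 s.
3. the loose block butts against the fixed block (x of block in the frame of fixed_block between -0.048 and -0.042 m and y of block in the frame of fixed_block between -0.012 and 0.012 m and z of block in the frame of fixed_block between -0.006 and 0.006 m and angle between the x axis of block and the x axis of fixed_block, either way round below 0.06 rad), for 0.2 s.
At the end, for the whole second after the job is handed in: The guard is open to within 4 mm of the second hole with the plunger home in it (within 3 mm), and the loose block lies at rest on the nest floor with less than 3 mm of gap to the fixed block, square to it within 0.06 rad (all of step 2 and all of step 3 and linear speed of block below 0.01 m/s); the robot touches nothing.
It also fails if it takes over 45 s, if anything falls off the work surface, if the arm or the gripper's body presses on something with over 40 N, if the wrist force passes 120 N, or if a joint passes its speed limit or range.

ROBOT

A 7-joint arm with a two-finger parallel gripper is mounted at the origin on a cart in front of the work surface, level with it; the furniture and walls round the work are solid. World frame = base frame: x ahead of the robot, y to its left, z up, the work surface at z = 0. Lengths are in m, angles in rad, forces in N, time in s.
With the tool pointing down it reaches from about 0.35 to 0.9 m from the base axis. Payload 19.9 kg.
Tool frame: the origin (TCP) lies between the finger pads; the fingertips stand 19 mm ahead of it and the grasp point (between the pads) is the TCP; z points along the fingers, y is the direction in which the jaws open and shut (so a half turn about z gives the same grasp; the last joint's range is limited). The gripper opens to 94 mm and grips with 3 to 60 N. Pads are 16 mm wide; open, the fingers measure 119 mm over their backs; the gripper's body (75 mm by 177 mm) begins 78 mm behind the grasp point.
Start: joints at [-1.248, 0.417, -0.01, 1.614, 0.005, 1.111, -0.053], TCP at [0.222, 0.584, 0.224] pointing down, gripper open.
Joint ranges: [-2.81, 2.81], [-0.39, 2.02], [-1.27, 1.25], [0.06, 2.57], [-1.19, 4.33], [0.19, 2], [-2.82, 2.82]. Speed limits (rad/s): [1.89, 1.89, 2.39, 2.39, 3.01, 3.01, 3.01].

INTERFACE

Orientations are given as a 3x3 rotation matrix whose columns are the frame's x, y, z axes.
In Python, from rig import robot gives the robot as it stands. Calls block until the motion is done:
- robot.move_ptp(position, orientation): joint-space move of the TCP to a pose.
- robot.move_linear(position, velocity=0.15, frame=None, threshold=None): straight line of the TCP; frame=None keeps the orientation; velocity is the mean speed in m/s. With threshold (N) it stops when the force on the tool has changed by that much, and returns True; else False.
- robot.goto_joints(angles): joint-space move.
- robot.gripper_to(opening): finger opening in m; the grip force is fixed at half the most; returns when the fingers have stopped.
- robot.pause(seconds).
- robot.ik(position, orientation): joint angles nearest the present ones, or None.
- robot.get_state(): the state.
- robot.grab_frame(name): name is "scene" or "side" or "wrist"; returns the picture (400x640x3 uint8, red, green, blue); there is no depth.
- robot.camera_info(name): a dict with "fx", "fy", "cx", "cy" (pixels), "dist" ([k1, k2, p1, p2, k3] as OpenCV has them; the pictures are not rectified), "rvec" (rotation vector, rad) and "tvec" (3), from world to camera coordinates, as OpenCV has them. Camera axes: x right, y down, z forward; pixel columns grow to the right and rows downward; lengths in m; the calibration is good to about 2 mm. A picture is of the moment at which its call begins: read the wrist's pose just before it. camera_info takes no time and is no camera call; for the wrist camera it gives the pose at the moment of the call.
A pose or a line that the arm cannot do raises robot.PlanningError and nothing moves.
- robot.sign_off(): hands the job in, once; it reports no verdict.
The state is a dict: "time": time; "qpos": joint angles; "joint_vel": joint speeds; "effort": joint torques, N m; "ee_pos": TCP position; "tool_rot": TCP orientation; "force": force on the tool from outside, world axes, zero at the start; "moment": the same for the moment, N m; "opening": finger opening in m.
Only numpy, scipy, OpenCV 4.12 (cv2) and the standard library are available. Lean on these libraries where they do the work, as an engineer would, in place of code of your own. Each camera call takes 0.05 s, during which the arm holds its last target. There are 200 camera calls.

## Working session

There is one attempt and no reset: what is moved stays moved. The work goes in short steps, each a Python script; the robot and the scene stay as the last script left them, time stands still between calls to the robot, and variables do not carry over. Pictures are saved under pics/ and viewed, on a budget of 10 in all, crops included, one or two more only if the job needs it, and the job is handed in when it is done.

```bash
mkdir -p pics; ls
python3 - <<'E'
from rig import robot
import cv2,numpy as np
for n in("scene","side"):
    f=robot.grab_frame(n);cv2.imwrite(f"pics/{n}0.png",f[:,:,::-1]);i=robot.camera_info(n)
    R=cv2.Rodrigues(np.array(i["rvec"]))[0];print(n,i["fx"],i["dist"],-R.T@np.array(i["tvec"]),R[2])
s=robot.get_state();print(s["time"],s["force"],s["opening"],s["tool_rot"])
E
```

```text
pics
scene 430.75867773616943 [-0.11764033  0.          0.          0.          0.        ] [ 0.1511441  -0.52291735  0.73876432] [ 0.49971823  0.71255088 -0.49249663]
side 454.30610296127577 [-0.04157654  0.          0.          0.          0.        ] [ 0.27697829 -0.56417808  0.71105575] [ 0.34520982  0.78764971 -0.51033138]
0.1 [ 0.77494219 -0.4310337  -0.01437084] 0.09405251052585428 [[-9.34570799e-01  3.55777063e-01 -3.22323272e-04]
 [ 3.55777202e-01  9.34570226e-01 -1.03639220e-03]
 [-6.74908398e-05 -1.08325716e-03 -9.99999411e-01]]
```

View pics/scene0.png

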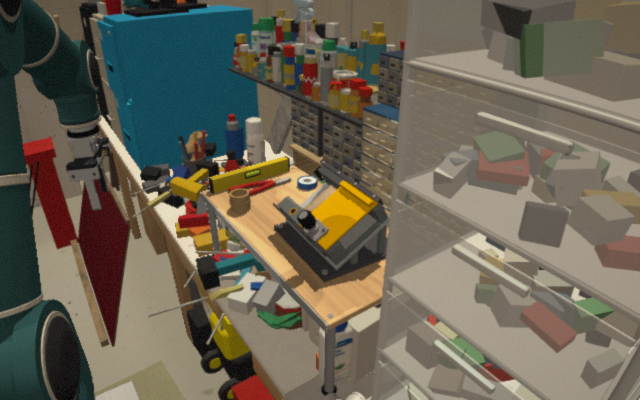

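View pics/side0.png

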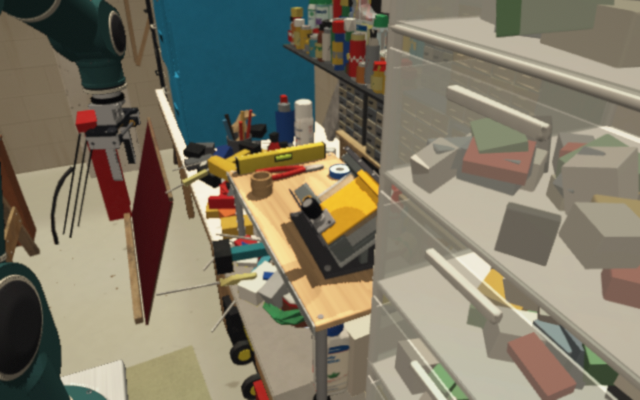

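The scene picture shows the yellow guard around (350,210) with the black knob near (305,217). In the side picture the guard is near (350,215) and the knob near (314,207). I'll enlarge both.

```bash
python3 - <<'E'
import cv2,numpy as np
a=cv2.imread("pics/scene0.png")[165:290,265:395];b=cv2.imread("pics/side0.png")[155:280,270:400]
cv2.imwrite("pics/c.png",np.vstack([np.hstack([cv2.resize(a,(400,385),interpolation=2),cv2.resize(b,(400,385),interpolation=2)])]))
E
cat > h.py <<'E'
import numpy as np,cv2
from rig import robot
def ray(i,px):
    K=np.array([[i["fx"],0,i["cx"]],[0,i["fy"],i["cy"]],[0,0,1]])
    R=cv2.Rodrigues(np.array(i["rvec"]))[0]
    p=cv2.undistortPoints(np.array([[px]],float),K,np.array(i["dist"]))[0,0]
    d=R.T@np.array([p[0],p[1],1]);return -R.T@np.array(i["tvec"]),d/np.linalg.norm(d)
def plane(i,px,p0,n):
    c,d=ray(i,px);return c+d*((np.asarray(p0)-c)@n)/(d@n)
def tri(rs):
    A=0;b=0
    for c,d in rs:
        M=np.eye(3)-np.outer(d,d);A=A+M;b=b+M@c
    return np.linalg.solve(A,b)
def proj(i,P):
    K=np.array([[i["fx"],0,i["cx"]],[0,i["fy"],i["cy"]],[0,0,1]])
    return cv2.projectPoints(np.atleast_2d(np.array(P,float)),np.array(i["rvec"]),np.array(i["tvec"]),K,np.array(i["dist"]))[0][:,0]
E
```

```text
(no output)
```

View pics/c.png

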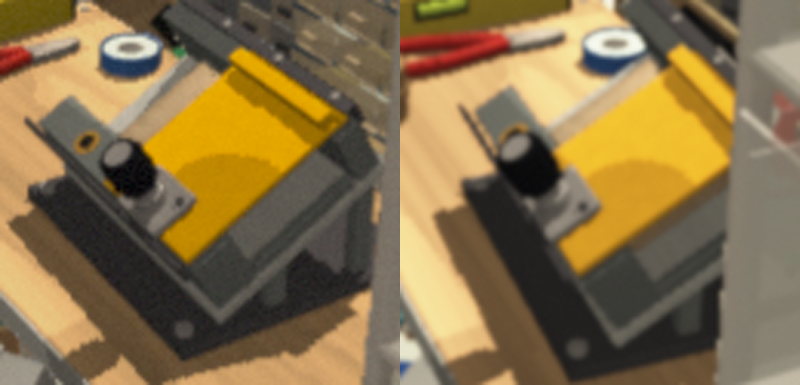

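The crop shows the knob, the second hole (orange ring) to its left on the front rail, and the base plate's front corners.

Run:
```python
from h import *
a=robot.camera_info("scene");b=robot.camera_info("side")
S=lambda x,y:(265+x/3.077-.33,165+y/3.08-.33)
T=lambda x,y:(270+(x-400)/3.077-.33,155+y/3.08-.33)
for nm,p,q in [("knob",(130,168),(530,165)),("hole",(87,141),(513,133)),("frontright",(183,355),(576,378)),("yel front R",(188,262),(580,275)),("yel foldL",(236,52),(681,50)),("boltR",(184,329),(577,348))]:
    print(nm,tri([ray(a,S(*p)),ray(b,T(*q))]).round(3))
for z in(.205,.215): print(z,[plane(a,S(*p),[0,0,z],np.array([0,0,1])).round(3) for p in((183,355),(30,190),(184,329))], [plane(b,T(*p),[0,0,z],np.array([0,0,1])).round(3) for p in((576,378),(465,183),(577,348))])
for z in(.30,.318): print(z,plane(a,S(130,168),[0,0,z],np.array([0,0,1])).round(3),plane(b,T(530,165),[0,0,z],np.array([0,0,1])).round(3))
w=robot.camera_info("wrist");s=robot.get_state();R=cv2.Rodrigues(np.array(w["rvec"]))[0];C=-R.T@w["tvec"]
print("wrist cam in tool",s["tool_rot"].T@(C-s["ee_pos"]),s["tool_rot"].T@R.T)
```

```text
knob [0.516 0.043 0.32 ]
hole [0.541 0.135 0.286]
frontright [ 0.521 -0.005  0.206]
yel front R [ 0.523 -0.007  0.277]
yel foldL [0.635 0.096 0.341]
boltR [ 0.522 -0.005  0.227]
0.205 [array([ 0.523, -0.004,  0.205]), array([0.538, 0.215, 0.205]), array([0.538, 0.017, 0.205])] [array([ 0.522, -0.004,  0.205]), array([0.536, 0.218, 0.205]), array([0.533, 0.02 , 0.205])]
0.215 [array([ 0.516, -0.013,  0.215]), array([0.531, 0.201, 0.215]), array([0.531, 0.007, 0.215])] [array([ 0.517, -0.015,  0.215]), array([0.531, 0.202, 0.215]), array([0.528, 0.009, 0.215])]
0.3 [0.533 0.07  0.3  ] [0.528 0.074 0.3  ]
0.318 [0.518 0.046 0.318] [0.517 0.046 0.318]
wrist cam in tool [ 0.08156378  0.00032995 -0.16039179] [[ 1.55331466e-04 -9.59891254e-01 -2.80372531e-01]
 [ 9.99999714e-01 -5.83959730e-05  7.53944061e-04]
 [-7.40076937e-04 -2.80372568e-01  9.59890970e-01]]
```

```bash
cat >> h.py <<'E'
def frame(psi):
    c,s=np.cos(psi),np.sin(psi);Rz=np.array([[c,-s,0],[s,c,0],[0,0,1]])
    k=np.pi/6;u=Rz@[np.cos(k),0,np.sin(k)];y=Rz@[0,1,0];n=Rz@[-np.sin(k),0,np.cos(k)]
    return u,y,n
def tool(psi,xdir):  # xdir: tool x axis; tool z=-n
    n=frame(psi)[2];return np.column_stack([xdir,np.cross(-n,xdir),-n])
def snap(name,f):
    i=robot.camera_info(name);g=robot.grab_frame(name);cv2.imwrite(f,g[:,:,::-1]);return i,g
E
python3 - <<'E'
from h import *
psi=-.068;u,y,n=frame(psi);k=np.array([.517,.045,.319])
for nm,x,p in [("+u",u,k+.1*n),("-u",-u,k+.1*n),("+y",y,k+.06*u-.08*y-.07*n),("-y",-y,k+.06*u-.08*y-.07*n)]:
    q=robot.ik(p,tool(psi,x));print(nm,None if q is None else np.round(q,2))
s=robot.get_state();robot.move_linear(s["ee_pos"]+[0,0,.2],velocity=.3)
for nm,x in(("+u",u),("-u",-u)):
    q=robot.ik(k+.1*n,tool(psi,x));print(nm,None if q is None else np.round(q,2))
print(robot.get_state()["time"])
E
```

```text
+u [-0.47 -0.31  0.14  2.07  0.3   0.91 -2.09]
-u [-0.74 -0.34  0.33  2.07  0.42  0.95  0.94]
+y [-0.78  0.06  0.82  2.04 -0.05  0.54 -0.01]
-y [ 1.09  0.19 -1.19  1.99  0.43  0.59  2.73]
+u [-0.46 -0.31  0.13  2.07  0.3   0.91 -2.09]
-u [-0.95 -0.38  0.48  2.08  0.52  1.    0.85]
0.9167
```

Run:
```python
from h import *
psi=-.068;u,y,n=frame(psi);k=np.array([.517,.045,.319])
robot.move_ptp(k+.09*n,tool(psi,-u))
i,g=snap("wrist","pics/w1.png")
s=robot.get_state();print(s["time"],s["ee_pos"],np.round(s["qpos"],2),s["force"])
print(proj(i,[k,k+.0145*n]))
```

```text
3.0917 [0.47227094 0.0487606  0.39709463] [-0.95 -0.37  0.49  2.08  0.51  0.97  0.85] [-0.50845603  0.11021357 -0.36997859]
[[316.63575308 210.34682696]
 [316.56639015 216.56737055]]
```

View pics/w1.png

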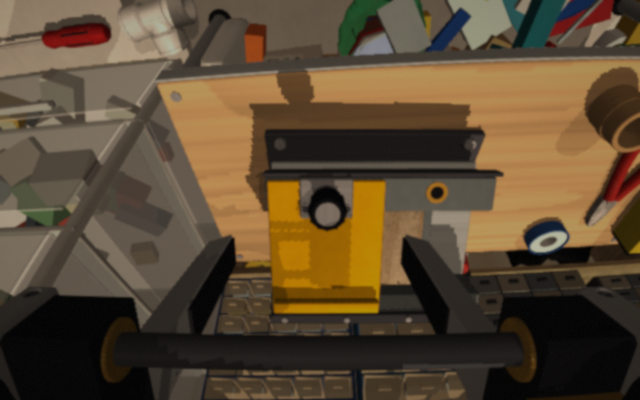

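The wrist picture shows the knob top at about (326,209) and the second hole at (437,192). The yellow plate spans columns 270–385, and the base front edge is nearly level along row 130. I'll measure the plane distance from the known 104 mm plate width.

Run:
```python
from h import *
i=robot.camera_info("wrist");g=cv2.imread("pics/w1.png")
psi=-.068
hsv=cv2.cvtColor(g,cv2.COLOR_BGR2HSV)
m=((hsv[...,0]>18)&(hsv[...,0]<30)&(hsv[...,1]>215)&(hsv[...,2]>90)).astype(np.uint8)
rows=range(225,291,5);L=[];R=[]
for r in rows:
    c=np.where(m[r,255:400])[0]+255;L.append((c.min()-.5,r));R.append((c.max()+.5,r))
print(L[::4],R[::4])
for psi in (-.068,):
    u,y,n=frame(psi)
    z0=np.array([.517,.045,.319])-.0385*n  # plate top guess
    PL=np.array([plane(i,p,z0,n) for p in L]);PR=np.array([plane(i,p,z0,n) for p in R])
    w=np.mean((PR-PL)@y);C=ray(i,(0,0))[0];
    d=lambda P:np.polyfit((P-z0)@u,(P-z0)@y,1)[0]
    print("width",w,"yaw resid L,R",d(PL),d(PR))
    sc=.104/w;PL=C+(PL-C)*sc;PR=C+(PR-C)*sc;mid=(PL+PR).mean(0)/2
    print("plate top plane shift along n",(mid-z0)@n,"y of guard mid rel knob guess",(mid-z0)@y)
    # knob dark blob
    gr=g.max(2);b=(gr<38).astype(np.uint8);b[:,:300]=0;b[:,352:]=0;b[:180]=0;b[240:]=0
    c=max(cv2.findContours(b,0,2)[0],key=cv2.contourArea);print("knob",cv2.minEnclosingCircle(c),cv2.boundingRect(c),cv2.contourArea(c))
    # base front edge, row of dark transition
    e=[]
    for col in range(275,476,20):
        s=gr[115:150,col].astype(int);e.append((col,115+np.argmin(np.diff(s))))
    print(e)
    E=np.array([plane(i,p,[0,0,.215],np.array([0,0,1])) for p in e]);print("front edge yaw",-np.polyfit(E[:,1],E[:,0],1)[0])
    for off in (.0530,):
        p0=mid+off*n
        for px in((326,209),(326,207)):print("knob mid est",plane(i,px,p0,n)-.0145*n)
        print("hole",plane(i,(437,192),mid-.006*n,n))
cv2.imwrite("pics/wc.png",cv2.resize(g[120:330,255:510],(765,600),interpolation=2))
```

```text
[(np.float64(269.5), 225), (np.float64(270.5), 245), (np.float64(270.5), 265), (np.float64(272.5), 285)] [(np.float64(382.5), 225), (np.float64(381.5), 245), (np.float64(380.5), 265), (np.float64(379.5), 285)]
width 0.09957833368372293 yaw resid L,R 0.06902697948849816 0.0140503775648239
plate top plane shift along n -0.012824007144936379 y of guard mid rel knob guess 0.009014948206323916
knob ((326.0, 207.5), 21.52334213256836) (307, 186, 40, 44) 1194.0
[(275, np.int64(128)), (295, np.int64(128)), (315, np.int64(128)), (335, np.int64(128)), (355, np.int64(128)), (375, np.int64(128)), (395, np.int64(128)), (415, np.int64(128)), (435, np.int64(129)), (455, np.int64(129)), (475, np.int64(126))]
front edge yaw -0.06008264652411077
knob mid est [0.52243937 0.05165799 0.30706409]
knob mid est [0.5210729  0.05173982 0.30627377]
hole [0.55377696 0.15409574 0.26971228]
```

View pics/wc.png

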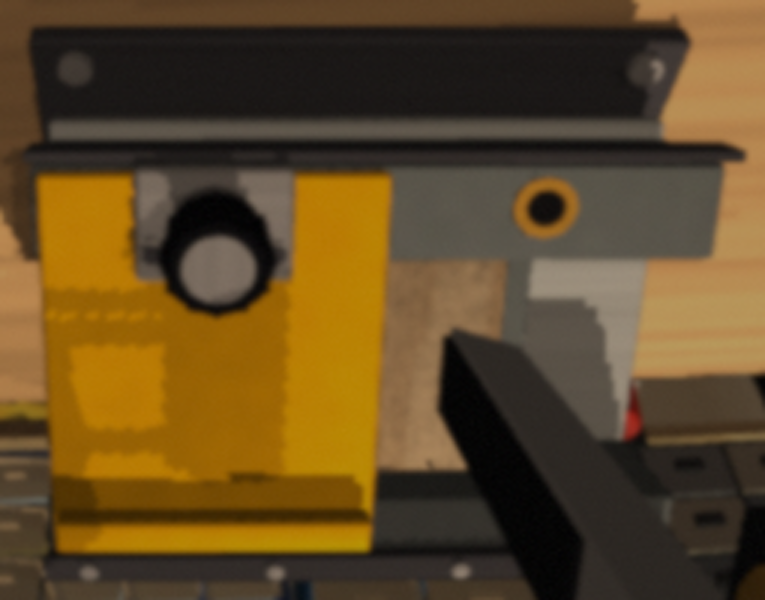

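The enlarged view puts the knob cap centre at (327.7,214.5). The plate edges run (268.3,182.3)→(272.7,300.2) and (385.3,181.2)→(380,300.2), and the base edge runs (266.7,130.5)→(482.7,131.5).

Run:
```python
from h import *
i=robot.camera_info("wrist");C=ray(i,(0,0))[0]
Z=np.array([0,0,1.])
A,B=[plane(i,p,[0,0,.217],Z) for p in((266.7,130.5),(482.7,131.5))];print("base len",np.linalg.norm(B-A),"yaw",-np.arctan2((B-A)[0],(B-A)[1]),A,B)
for psi in(-.068,-.045):
    u,y,n=frame(psi);z0=np.array([.521,.05,.31])-.0385*n
    q=[plane(i,p,z0,n) for p in((268.3,182.3),(272.7,300.2),(385.3,181.2),(380,300.2))]
    w=[(q[2]-q[0])@y,(q[3]-q[1])@y];print("widths",w,"drift",(q[1]-q[0])@y/((q[1]-q[0])@u),(q[3]-q[2])@y/((q[3]-q[2])@u),"len",(q[1]-q[0])@u)
    sc=.104/np.mean(w);m=C+(np.mean(q,0)-C)*sc;print("shift",(m-z0)@n)
    for sh in((m-z0)@n,0):
        top=plane(i,(327.7,214.5),z0+n*(sh+.053),n);print("knob mid",top-.0145*n)
    h=plane(i,(437.3,192.8),z0+(sh-.006)*n,n);print("hole-knob",(h-top)@u,(h-top)@y)
```

```text
base len 0.2105525145973917 yaw -0.06733100142803139 [ 0.51200167 -0.0032544   0.217     ] [0.52616768 0.20682103 0.217     ]
widths [np.float64(0.1037187978506232), np.float64(0.10614942041266764)] drift -0.005590721863333245 0.014603549748012075 len 0.11952331201815904
shift 0.0026565240857684557
knob mid [0.52166229 0.05285723 0.31333689]
knob mid [0.5237685  0.05279366 0.3114851 ]
hole-knob -0.0010139910256084246 0.10230991896160717
widths [np.float64(0.1036871365328616), np.float64(0.10610364022534143)] drift -0.025542182465275863 -0.005326526380968035 len 0.1197233773153735
shift 0.0025475513736850255
knob mid [0.52173098 0.05302192 0.31328478]
knob mid [0.5237503  0.05296098 0.31150938]
hole-knob 0.0006968825211153579 0.10121214721223665
```

Run:
```python
from h import *
psi=-.065;u,y,n=frame(psi);k=np.array([.5225,.053,.3125]);T=tool(psi,-u)
f=lambda t:print(t,(lambda s:(round(s["time"],2),"uyn",np.round([(s["ee_pos"]-k)@a*1e3 for a in(u,y,n)],1),"F",np.round([s["force"]@a for a in(u,y,n)],1),round(s["opening"],4)))(robot.get_state()))
robot.move_ptp(k+.06*n,T);f("pre")
hit=robot.move_linear(k,velocity=.08,frame=T,threshold=8);f(f"down {hit}")
if not hit:
    robot.gripper_to(.02);f("grip")
    snap("side","pics/s2.png")
```

```text
pre (3.38, 'uyn', array([-0.5,  0.3, 59.4]), 'F', array([ 0.1, -0.2, -0.7]), 0.0946)
down False (4.28, 'uyn', array([0.3, 0.1, 0.4]), 'F', array([-0.6,  1.9,  0.6]), 0.0938)
grip (5.31, 'uyn', array([-0., -0., -0.]), 'F', array([ 0.3, -1. ,  0.2]), 0.0276)
```

Run:
```python
from h import *
psi=-.065;u,y,n=frame(psi);k=np.array([.5225,.053,.3125]);T=tool(psi,-u)
f=lambda t:print(t,(lambda s:(round(s["time"],2),"uyn",np.round([(s["ee_pos"]-k)@a*1e3 for a in(u,y,n)],1),"F",np.round([s["force"]@a for a in(u,y,n)],1),round(s["opening"],4)))(robot.get_state()))
robot.move_linear(k+.0135*n,velocity=.04);robot.pause(.15);f("pull")
hit=robot.move_linear(k+.0135*n+.03*y,velocity=.08,threshold=15);f(f"slide {hit}")
if not hit:
    hit=robot.move_linear(k+.0135*n+.104*y,velocity=.08,threshold=15);f(f"slide {hit}")
```

```text
pull (5.99, 'uyn', array([-0.1, -0. , 13.3]), 'F', array([ 2.2,  0.3, -9.2]), 0.0275)
slide False (6.52, 'uyn', array([-0.1, 30.3, 13.2]), 'F', array([ 2. ,  0.2, -9.2]), 0.0275)
slide True (7.38, 'uyn', array([ -0.3, 100.3,  12.4]), 'F', array([ 4.5, -3.3, -8.1]), 0.0277)
```

Run:
```python
from h import *
psi=-.065;u,y,n=frame(psi);k=np.array([.5225,.053,.3125]);T=tool(psi,-u)
f=lambda t:print(t,(lambda s:(round(s["time"],2),"uyn",np.round([(s["ee_pos"]-k)@a*1e3 for a in(u,y,n)],1),"F",np.round([s["force"]@a for a in(u,y,n)],1),round(s["opening"],4)))(robot.get_state()))
robot.move_linear(k+.1003*y,velocity=.04,threshold=15);f("lower")
robot.pause(.2);f("hold")
robot.gripper_to(.09);f("open")
robot.pause(.3)
robot.move_linear(k+.1*y+.075*n,velocity=.12,threshold=15);f("up")
i,g=snap("wrist","pics/w2.png");np.save("w2.npy",i,allow_pickle=True)
print(proj(i,[k+.1*y+.0145*n,k+.1*y+.0295*n]))
```

```text
lower (7.75, 'uyn', array([-1.000e-01,  1.002e+02, -4.000e-01]), 'F', array([-1.5, -2.1,  7.6]), 0.0277)
hold (7.95, 'uyn', array([-1.000e-01,  1.002e+02, -4.000e-01]), 'F', array([ 0.2, -1.4,  6.3]), 0.0271)
open (9.01, 'uyn', array([ -0.5, 100. ,  -0.5]), 'F', array([ 0.1, -0.3, -0.7]), 0.0902)
up (10.08, 'uyn', array([-0.3, 99.9, 74.5]), 'F', array([-0.5,  0.2, -0.4]), 0.0901)
[[318.1392014  224.94465689]
 [318.06494505 233.11765822]]
```

View pics/w2.png

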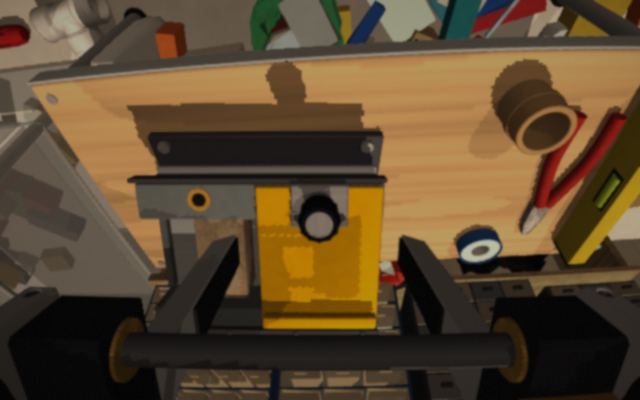

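The knob cap is at (320,223) against a predicted home position of (318,225), so the guard is open and the plunger home. The loose block appears at columns 196–255. I'll locate its right edge and the lip.

Run:
```python
from h import *
g=cv2.imread("pics/w2.png")
cv2.imwrite("pics/w2c.png",cv2.resize(g[170:310,140:280],(600,600),interpolation=2))
```

```text
(no output)
```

View pics/w2c.png

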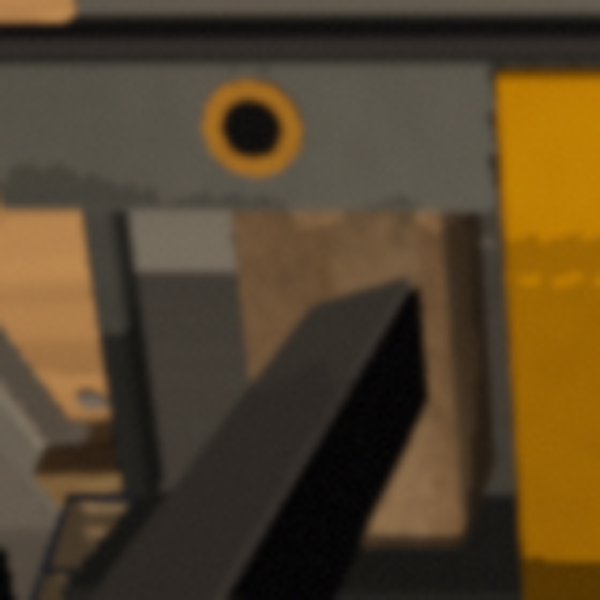

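The crop shows the loose block's top right edge at about (195.3,223.7) and its left edge at about (243.1,222). The lip is at about columns 160.5–170.

Run:
```python
from h import *
psi=-.065;u,y,n=frame(psi);k=np.array([.5225,.053,.3125]);i=robot.camera_info("wrist")
F=k-.0905*n
c=lambda x,y_:(140+x/4.286-.4,170+y_/4.286-.4)
def P(px,h):
    p=plane(i,c(*px),F+h*n,n)-k;return np.round([p@u*1e3,p@y*1e3],1)
for nm,px,h in[("R edge",(237,230),.038),("R edge",(250,380),.038),("L edge",(442,225),.038),("L edge",(467,530),.038),("lip R",(88,230),.01),("lip L",(128,230),.01),("lip L low",(160,480),.01),("front rail inner",(350,208),.057),("block up-end",(420,540),.038),("old hole",(251,128),.046)]:print(nm,P(px,h))
s=robot.get_state()
for yy,uu,h in((-.055,.06,.06),(-.055,.06,.014),(-.02,.06,.014)):
    q=robot.ik(F+yy*y+uu*u+(h+.019)*n,tool(psi,y));print(None if q is None else np.round(q,2))
```

```text
R edge [ 23.3 -10. ]
R edge [ 57.5 -10.8]
L edge [22. 33.]
L edge [93.5 33.9]
lip R [ 33.7 -55.8]
lip L [ 33.7 -46.3]
lip L low [ 97.9 -46.7]
front rail inner [11.8 19.9]
block up-end [96.1 23.3]
old hole [-1. -2.]
[-0.77 -0.06  0.67  2.02  0.19  0.66 -0.28]
[-0.77  0.05  0.72  2.03  0.05  0.55 -0.15]
[-0.78  0.06  0.66  2.02  0.11  0.56 -0.28]
```

```bash
cat > p.py <<'E'
from h import *
psi=-.065;u,y,n=frame(psi);k=np.array([.5225,.053,.3125]);F=k-.0905*n;T=tool(psi,y)
f=lambda t:print(t,(lambda s:(round(s["time"],2),"uyn",np.round([(s["ee_pos"]-F)@a*1e3 for a in(u,y,n)],1),"F",np.round([s["force"]@a for a in(u,y,n)],1),round(s["opening"],4)))(robot.get_state()))
at=lambda yy,h,uu=.056:F+yy*y+uu*u+(h+.019)*n
E
python3 - <<'E'
from p import *
robot.move_ptp(at(-.028,.15),T);robot.gripper_to(.035);f("above")
hit=robot.move_linear(at(-.028,.015),velocity=.08,frame=T,threshold=8);f(f"down {hit}")
if not hit:
    hit=robot.move_linear(at(.016,.015),velocity=.03,threshold=6);f(f"push {hit}")
    snap("scene","pics/s3.png")
E
```

```text
above (12.2, 'uyn', array([ 56., -28., 169.]), 'F', array([ 0.8, -0.9,  0.3]), 0.0351)
down False (14.03, 'uyn', array([ 56.2, -27.9,  34.3]), 'F', array([-0.6,  0. , -0.3]), 0.035)
push True (14.85, 'uyn', array([55.7, -7.3, 33.8]), 'F', array([ 0.8, -1.9,  1.5]), 0.0351)
```

Run:
```python
from p import *
hit=robot.move_linear(at(.02,.015),velocity=.02,threshold=10);f(f"push {hit}")
robot.pause(.1);f("hold")
```

```text
push True (15.27, 'uyn', array([55.3, -7.4, 33.6]), 'F', array([ 0.5, -0.6,  0.7]), 0.0351)
hold (15.37, 'uyn', array([55.2, -7.4, 33.5]), 'F', array([ 0.8,  0.4, -0.7]), 0.0353)
```

Run:
```python
from p import *
robot.move_linear(at(-.02,.015),velocity=.08);robot.move_linear(at(-.02,.13),velocity=.15);f("up")
i,g=snap("wrist","pics/w3.png")
print(proj(i,[F+a*u+b*y+.038*n for a,b in((.016,.0),(.096,.0),(.016,.045),(.096,.045))]))
```

```text
up (16.58, 'uyn', array([ 55.6, -20. , 148.3]), 'F', array([-0.2, -0. , -0.8]), 0.0347)
[[268.46475518 179.75497598]
 [368.27864617 179.69711667]
 [266.18387138 122.59909802]
 [370.45963921 122.50331778]]
```

View pics/w3.png

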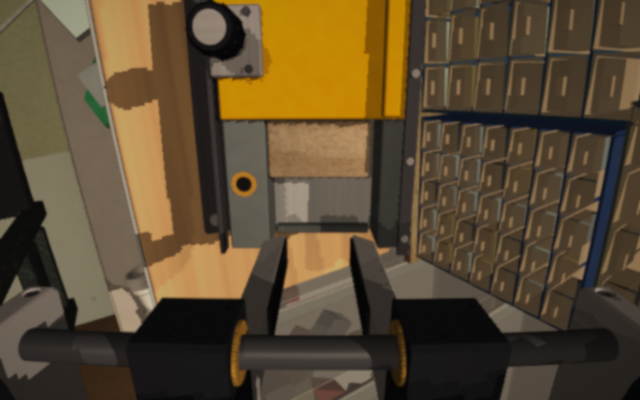

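The right edge of the block is straight at row 177.5, which puts it at about y=+1.8 mm. The seam is hidden under the guard, so I'll check it against the fixed block's left edge in the first wrist picture.

Run:
```python
from p import *
Tw=tool(-.068,-frame(-.068)[0]);ee=np.array([.47227,.04876,.39709])
w=robot.camera_info("wrist")
Rct=np.array([[0,-.959891,-.280373],[1,0,0.00075],[-.00074,-.280373,.959891]])
Rwc=Tw@Rct;C=ee+Tw@[.08156,.00033,-.16039]
i=dict(w);i["rvec"]=cv2.Rodrigues(Rwc.T)[0];i["tvec"]=-Rwc.T@C
print("knob check",(plane(i,(327.7,214.5),k+.0145*n,n)-k)@y)
for c in((505,262),(500,325)):
    p=plane(i,(255+c[0]/3-.3,120+c[1]/2.857-.3),F+.038*n,n)-k;print("fixed left edge u,y",p@u*1e3,p@y*1e3)
w=robot.camera_info("wrist")
g=cv2.imread("pics/w3.png").astype(int).sum(2)
cols=range(280,366,8);e=[(c,165+np.argmin(np.diff(cv2.GaussianBlur(g[165:190,c].astype(np.float32),(1,5),0)[:,0]))+.5) for c in cols]
Q=np.array([plane(w,p,F+.038*n,n)-k for p in e]);print([float(b) for a,b in e]);pf=np.polyfit(Q@u,Q@y,1);print("loose right edge y",np.mean(Q@y)*1e3,"angle",pf[0])
```

```text
knob check 6.922254803853915e-05
fixed left edge u,y 19.810523657034558 92.62339600706117
fixed left edge u,y 42.30888875545386 92.91195244768143
[176.5, 175.5, 175.5, 175.5, 175.5, 175.5, 175.5, 175.5, 175.5, 175.5, 175.5]
loose right edge y 3.309733529303545 angle 0.005370889723116064
```

Run:
```python
from p import *
w=robot.camera_info("wrist");print("knob cap expected",proj(w,[k+.1*y+.0145*n]))
robot.pause(.3);f("end");robot.sign_off()
```

```text
knob cap expected [[215.52324451  28.97482389]]
end (16.93, 'uyn', array([ 55.9, -20. , 148.7]), 'F', array([-0.2,  0.2,  0.1]), 0.035)
the job is handed in; nothing more can be done
```

I locked the guard open at the second hole, pushed the loose block up against the fixed block, and handed the job in at 16.9 s. No verdict is reported.

- **Guard:** I gripped the knob, pulled it 13 mm and slid the guard left. It came to its stop at 100.3 mm. I then lowered and released the knob, and the plunger dropped home. In the last picture the knob cap is at about (215,28), against (215.5,29.0) expected for home in the second hole.
- **Block:** Two slow pushes, set to stop at a 6 N and a 10 N change, stopped at the same place within 0.1 mm. The block's right face measured 1.8 mm by eye and 3.3 mm by edge fit. It should be at 2.8 mm if the block is flush, going by the fixed block's left edge. It is square to about 0.005 rad.
- **Not seen directly:** The guard hides the seam between the blocks, so "no gap" rests on those two checks, good to about 1–2 mm.
- **Disagreement:** The first rough triangulation put the knob about 10 mm off. The closer wrist view corrected it before the grasp.
- **End state:** The arm was clear of everything, with no contact force.

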